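# Transfer a module carrier past a sprung gate onto the next rail

### The job

Move the yellow-stemmed module carrier from the waiting rail onto the receiving rail. A sprung gate bolt bars its way: push the orange-headed wedge key fully home into the sloping slot of the gate bracket and leave it there holding the gate open, then take the carrier along its rail, over the two end stops and onto the receiving rail, set it down on that rail and slide it gently until it rests against the black buffer. Let go of everything, and leave the grey-stemmed carrier and the yellow meter where they are.

Things in the scene. Friction and masses are not known exactly. Their poses are not given: they have to be found in the camera images.
- rack: Fixed aluminium rack with two steel rails in one line along its y axis. Origin on the bench under the rail line, midway in the 50 mm gap between the rails; z up, x away from the robot. Rails: flat bars 10 mm wide (x), 12 mm high, tops 150 mm above the bench, each closed at its outer end by a post 36 mm wide, 170 mm high (y +285 and -270). Grey gate bracket, 36 mm wide, on the robot's side at y +75, x -30 to -112.
- red_stop (a point): Top centre of the red end stop of the waiting rail (the +y rail, y +25 to +285 mm): 10 mm wide, 6 mm thick in y, 14 mm above the rail top, at the rail's free end. Axes as the rack's.
- green_stop (a point): Top centre of the green end stop of the receiving rail (the -y rail, y -25 to -270 mm): 8 mm wide, 6 mm thick in y, 14 mm above the rail top. In front of it the rail's first 20 mm taper in plan to a nose about 4 mm wide, as high as the rail. Axes as the rack's.
- gate (a joint): Sprung brass gate bolt sliding in rack x. 0 = shut: its tip (14 mm wide, at rack y +75, 34 to 46 mm below the rail top) ends 11 mm from the rail's centre line and bars the carrier, lifted or not. Grows to 0.014 m as it is drawn towards the robot; spring 2 N shut, 4 N at 0.010. With the key home it reads about 0.010 and the carrier passes. Springs shut if not held.
- slot_bottom (a point): Where the key's tip ends when fully home in the bracket's slot. z: along the slot, up and out, 25 degrees from vertical, leaning to the robot (rack -x); y as the rack's. The key enters straight along this line, its own z along z and its y along y (either way round). Slot 26 mm wide in y; flared mouth 48 mm up the line. The taper drives the gate back (5 to 25 N); home, the shoulder sits on the bracket.
- key: Loose wedge key, origin at the middle of its tip, z up through its head. Steel blade 50 mm long, 20 mm wide (y), 15.5 mm thick (x), tapering on both faces over the last 26 mm to 3 mm. Orange head 22 (x) x 34 (y) x 44 mm high; its underside is the shoulder. 0.09 kg. Starts upright in the pocket (19 x 23 mm) of a black stand 60 mm high, shoulder on its top: draw it straight up 50 mm.
- key_grip (a point): Centre of the key's orange head, 72 mm from the tip; axes as the key's.
- carrier_grip (a point): Centre of the yellow stem of the carrier to move: 14 (x) x 24 (y) x 52 mm high, axes as the rack's at rest. Its closed frame, 35 (x) x 30 mm (y), goes round the rail: window 15 mm wide, 36 high, upper edge 36 mm below this point, resting on the rail. So on a rail it can rise 24 mm at most, needs 14 to clear a stop, and leaves or enters a rail only along it. Blue module below, to -140 mm. About 0.3 kg.
- carrier: The carrier to move; origin at the middle of its window's upper edge, 36 mm below carrier_grip.
- neighbour_grip (a point): The same point of a like carrier with grey stem and grey module, near the outer end of the waiting rail; to be left alone.
- collar: Grey stop collar fixed on the receiving rail. Origin at bench level under its front face, on the rail line; axes as the rack's. Its black buffer plate (33 mm wide, 34 mm below to 10 mm above the rail top) is set out on rods: its face stands anywhere from 18 to 60 mm in front (+y), not told: find it by touch or sight. It gives 0.6 N per mm for 10 mm, then is solid. The carrier's face is 15 mm from its centre in y.
- meter: Yellow multimeter lying on the bench, 190 x 90 x 47 mm, origin at the centre of its underside; to be left alone.
There are look-alikes about, which are no part of the job. There is more than one size of the key; the one meant has the size given above.

How it is judged:
By the outcome, as a careful person would: the job done as asked, in the order asked, and still so for the second after the job is handed in, with the robot touching nothing.
It also fails if it takes over 70 s, if anything falls off the work surface, if the arm or the gripper's body presses on something with over 40 N, if the wrist force passes 120 N, or if a joint passes its speed limit or range.

### The arm

A 7-joint arm with a two-finger parallel gripper is mounted at the origin on the work surface. World frame = base frame: x ahead of the robot, y to its left, z up, the work surface at z = 0. Lengths are in m, angles in rad, forces in N, time in s.
With the tool pointing down it reaches from about 0.425 to 0.925 m from the base axis. Payload 6.8 kg.
Tool frame: the origin (TCP) lies midway between the tips of the shut fingers; the grasp point (between the pads) lies 19 mm behind it; x points along the fingers, y is the direction in which the jaws open and shut, and the axes are right-handed (so a half turn about x gives the same grasp; the last joint's range is limited). The gripper opens to 85 mm and grips with 20 to 120 N. Pads are 22 mm wide; open, the fingers measure 114 mm over their backs; the gripper's body (76 mm by 85 mm) begins 54 mm behind the grasp point. The pads swing forward as they close: fully open they stand 13 mm farther back than shut.
Start: joints at [1.043, 0.477, 0.022, 1.555, -0.011, 1.109, -0.083], TCP at [0.275, -0.616, 0.231] pointing down, gripper open.
Joint ranges: [-2.96, 2.96], [-0.34, 2.1], [-1.41, 1.46], [0.24, 2.44], [-1.37, 4.51], [0.17, 1.92], [-2.96, 2.96]. Speed limits (rad/s): [2.39, 2.39, 3.14, 3.14, 3.14, 3.14, 3.14].

### API

Orientations are given as a rotation vector (axis times angle).
In Python, from bench import r, viewer, nets gives the robot as it stands.
- The arm moves only by the shell command python3 -m pendant 'ROWS' [FORCE]. ROWS is JSON, one flat list of numbers, 5 for each row, row after row: the finger opening in mm, from 0 to 85.4, then the shift along the tool's x, y, z in mm, then the turn about the tool's x in rad. A call has 1 to 20 rows; each row shifts and turns the commanded pose from where the row before left it, along the tool's axes as they then stand; what a row does not reach is not made up. A row lasts 1/8 s, in which the tool goes at most 62.5 mm and 10.7 degrees, less where a joint would pass 70% of its speed; a pose out of reach is approached as far as the arm can. A call with a gripper value outside its range is refused whole. The fingers move at their own pace and stop on an object; FORCE is the grip in N (left out, the last holds). Time passes only in rows, so rows that do not move let the fingers close. It gives the time, the measured TCP pose, the force and the opening at its end, in the units of the state.
- r.get_obs(): the state, without advancing time (a new reading comes with each control period).
- viewer.grab_frame(name): name is "scene" or "top" or "wrist"; returns (picture, depth): 384x512x3 uint8, red, green, blue; 384x512 float32, m along the optical axis (not along the pixel's ray), 0 where there is no reading.
- viewer.calibration(name): a dict with "mtx" (3x3 intrinsics, pixels), "world_to_cam" (4x4, takes a point from world to camera coordinates). Camera axes: x right, y up, looking along -z (the intrinsics and any distortion apply to the point x, -y, -z); pixel columns grow to the right and rows downward; lengths in m; the calibration is good to about 2 mm. The wrist camera is an equidistant fisheye: a pixel r from the principal point sees the ray r / f radians off the axis. A picture is of the moment at which its call begins: read the wrist's pose just before it. calibration takes no time and is no camera call; for the wrist camera it gives the pose at the moment of the call.
- r.hand_in(): hands the job in, once; it reports no verdict.
Trained networks look in the newest picture that a camera, given by its name, has taken for a name from the list of things; names that differ only in an ending like _2 or _b are one class to them, and where a whole thing is asked for, a point or a joint stands for the part that bears it (a point fixed in the world has none). Each returns a list of dicts, best first, with "score" (0 to 1); they miss things now and then, are a little off and sometimes report something else, mostly with a low value. They report only what shows in the picture. A call takes as long as a camera call. They do not tell look-alikes from the thing itself.
- nets.look_for(name, camera): "location" ([x, y, z] in m, in world coordinates, good to about 4 mm: the middle of the surface that is visible of it).
- nets.silhouettes(name, camera): "mask" (384x512 bool, what is visible of it).
The state is a dict: "clock": time; "joints": joint angles; "qvel": joint speeds; "tau": joint torques, N m; "tcp_pos": TCP position; "orientation": TCP orientation; "contact_force": force on the tool from outside, world axes, zero at the start; "moment": the same for the moment, N m; "grip_width": finger opening in m.
Only numpy, scipy, OpenCV 4.12 (cv2) and the standard library are available. Lean on these libraries where they do the work, as an engineer would, in place of code of your own. Each camera call takes 0.05 s, during which the arm holds its last target. There are 200 camera calls.

## Working session

There is one attempt and no reset: what is moved stays moved. The work goes in short steps, Python scripts to look and compute and a shell command to move; the robot and the scene stay as the last step left them, time stands still between calls to the robot, and variables do not carry over. Pictures are saved under pics/ and viewed, about 8 in all and at most 12, crops included, and the job is handed in when it is done.

```bash
ls; mkdir -p pics
python3 - <<'E'
from bench import r, viewer, nets
import cv2, numpy as np
o=r.get_obs(); print({k:np.round(v,3).tolist() for k,v in o.items()})
for c in ["scene","top"]:
    p,d=viewer.grab_frame(c); cv2.imwrite(f"pics/{c}0.png",cv2.resize(p[...,::-1],(800,600),interpolation=cv2.INTER_CUBIC))
    for n in ["rack","red_stop","green_stop","gate","slot_bottom","key","carrier","carrier_grip","neighbour_grip","collar","meter","key_grip"]:
        try:
            print(c,n,[(round(x["score"],2),np.round(x["location"],3).tolist()) for x in nets.look_for(n,c)[:4]])
        except Exception as e: print(c,n,e)
print(r.get_obs()["clock"])
E
```

```text
pics
{'clock': 0.0, 'joints': [1.043, 0.478, 0.022, 1.556, -0.011, 1.109, -0.083], 'qvel': [0.001, 0.001, 0.001, -0.0, -0.0, 0.002, -0.0], 'tau': [-0.001, -59.644, 1.608, -28.119, 0.012, 0.009, -0.0], 'tcp_pos': [0.275, -0.616, 0.23], 'orientation': [1.99, 0.426, -1.991], 'contact_force': [-0.148, -0.482, -0.73], 'moment': [-0.011, 0.009, -0.002], 'grip_width': 0.085}
scene rack [(0.71, [0.611, -0.008, 0.013])]
scene red_stop [(0.96, [0.61, -0.008, 0.01])]
scene green_stop [(0.71, [0.61, -0.01, 0.007])]
scene gate []
scene slot_bottom []
scene key [(0.79, [0.387, -0.415, 0.014]), (0.62, [0.61, 0.122, 0.128]), (0.57, [0.416, -0.285, 0.1])]
scene carrier [(0.94, [0.608, 0.127, 0.13])]
scene carrier_grip [(0.85, [0.609, 0.124, 0.129])]
scene neighbour_grip [(0.86, [0.598, 0.255, 0.126])]
scene collar [(0.74, [0.634, -0.226, 0.158])]
scene meter [(0.65, [0.809, 0.158, 0.037])]
scene key_grip [(0.72, [0.416, -0.283, 0.095]), (0.52, [0.382, -0.412, 0.015]), (0.22, [0.606, 0.127, 0.129])]
top rack [(0.68, [0.602, 0.038, 0.005])]
top red_stop [(0.96, [0.603, 0.037, 0.008])]
top green_stop [(0.79, [0.602, 0.037, 0.002])]
top gate [(0.53, [0.548, 0.085, 0.139])]
top slot_bottom []
top key [(0.74, [0.383, -0.407, 0.02])]
top carrier [(0.67, [0.594, 0.126, 0.162])]
top carrier_grip [(0.65, [0.593, 0.13, 0.159])]
top neighbour_grip [(0.56, [0.584, 0.26, 0.164])]
top collar [(0.55, [0.625, -0.209, 0.159])]
top meter [(0.65, [0.799, 0.169, 0.036])]
top key_grip [(0.68, [0.379, -0.407, 0.015]), (0.45, [0.414, -0.284, 0.104]), (0.19, [0.624, -0.21, 0.156])]
1.3
```

View pics/scene0.png

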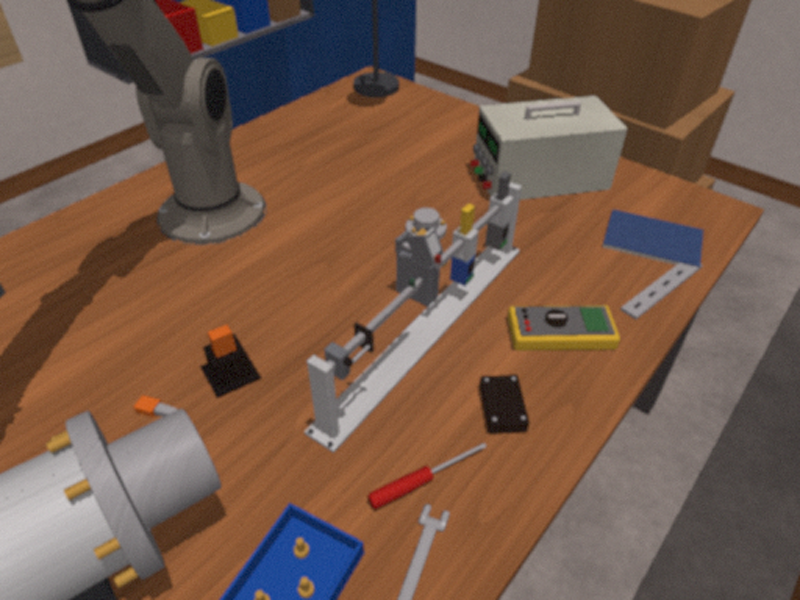

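View pics/top0.png

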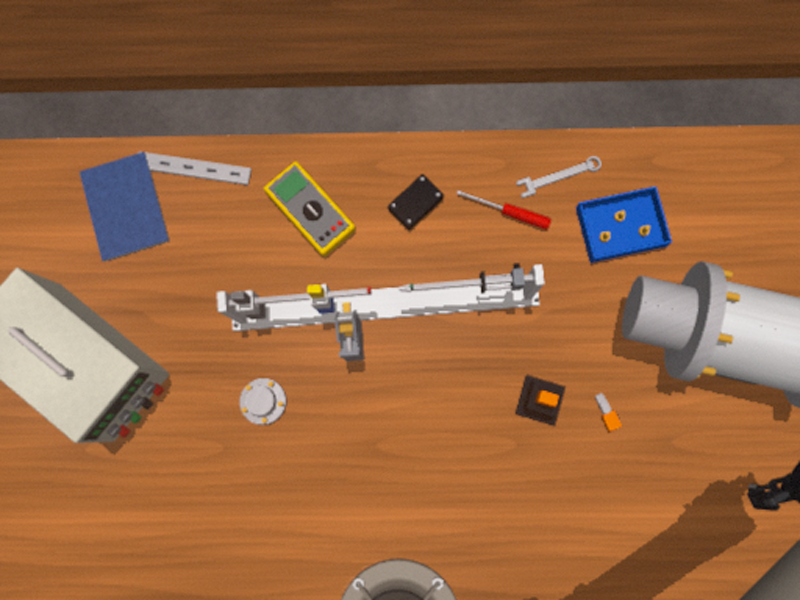

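The scene shows two orange-headed keys. One stands in the black stand (top px 547,398; scene 222,342) and a smaller one lies loose (top 610,415; scene 147,405). The standing key fits the description (upright in a stand with its shoulder on top). I'll measure its head to confirm. The yellow-stemmed carrier is at top (316,290), the gate bracket at (347,330), the buffer at (482,282) and the collar at (518,275).

```bash
cat > h.py <<'E'
from bench import r, viewer, nets
import cv2, numpy as np
from scipy.spatial.transform import Rotation as R
def cloud(name, frame=None):
    p,d=frame or viewer.grab_frame(name); c=viewer.calibration(name)
    K=np.array(c["mtx"]); W=np.linalg.inv(np.array(c["world_to_cam"]))
    v,u=np.mgrid[:384,:512]; x=(u-K[0,2])/K[0,0]; y=(v-K[1,2])/K[1,1]
    if name=="wrist":
        t=np.hypot(x,y); s=np.where(t>0,np.tan(np.clip(t,0,1.4))/np.maximum(t,1e-9),1); x,y=x*s,y*s
    P=np.stack([x*d,-y*d,-d],-1)@W[:3,:3].T+W[:3,3]; P[d==0]=np.nan
    return p,P,c
def pose():
    o=r.get_obs(); return np.array(o["tcp_pos"]),R.from_rotvec(o["orientation"])
def rel(T):   # tool-axis shift (mm) to bring TCP to world T
    p,q=pose(); return np.round(q.inv().apply(np.array(T)-p)*1000,1)
def hsv(p): return cv2.cvtColor(p,cv2.COLOR_RGB2HSV)
E
python3 - <<'E'
from h import *
p,q=pose(); print("toolaxes\n",q.as_matrix().round(3))
p,P,c=cloud("top"); print({k:np.round(v,3).tolist() for k,v in c.items()})
H=hsv(p); z=P[...,2]
for nm,(u0,u1,v0,v1) in dict(keyhead=(325,370,235,280),carr=(190,215,175,195),red=(225,250,175,200),green=(245,275,175,195),brk=(205,240,190,240),small=(375,410,240,285)).items():
    s=np.s_[v0:v1,u0:u1]; h=H[s]; X=P[s]
    hue=h[...,0];sat=h[...,1]>130;val=h[...,2]>70
    m={'keyhead':(hue>3)&(hue<18)&sat&val&(X[...,2]>.085),'small':(hue>3)&(hue<18)&(h[...,1]>200)&val,'carr':(hue>20)&(hue<35)&sat&val,'red':((hue<6)|(hue>174))&sat,'green':(hue>45)&(hue<85)&(h[...,1]>60)&(X[...,2]>.1),'brk':X[...,2]>.1}[nm]
    Q=X[m]; Q=Q[~np.isnan(Q[:,0])]
    if len(Q): print(nm,len(Q),Q.mean(0).round(4),Q.min(0).round(3),Q.max(0).round(3), cv2.minAreaRect((Q[:,:2]*1000).astype(np.float32)))
# rail tops and line
m=(abs(z-.15)<.006)&(P[...,0]>.5)&(P[...,0]<.75)&(abs(P[...,1])<.35)
Q=P[m];l=cv2.fitLine(Q[:,:2].astype(np.float32),cv2.DIST_HUBER,0,.01,.01).ravel();print("rail",len(Q),l,np.degrees(np.arctan2(l[1],l[0])))
for lo,hi in ((.163,.178),):
    m=(z>lo)&(z<hi)&(P[...,0]>.5)&(P[...,0]<.75); n,L=cv2.connectedComponents(m.astype(np.uint8))
    for i in range(1,n):
        Q=P[L==i]
        if len(Q)>8: print("post?",len(Q),Q.mean(0).round(4),Q.min(0).round(3),Q.max(0).round(3))
a=p[170:245,135:360]; cv2.imwrite("pics/rackcrop.png",cv2.resize(a[...,::-1],None,fx=3.5,fy=3.5,interpolation=cv2.INTER_CUBIC))
E
```

```text
toolaxes
 [[ 0.     0.408 -0.913]
 [-0.    -0.913 -0.408]
 [-1.     0.    -0.   ]]
{'mtx': [[472.918, 0.0, 262.157], [0.0, 472.918, 191.822], [0.0, 0.0, 1.0]], 'world_to_cam': [[-0.012, -1.0, -0.017, -0.024], [0.985, -0.015, 0.171, -0.607], [-0.171, -0.015, 0.985, -1.384], [0.0, 0.0, 0.0, 1.0]]}
keyhead 103 [ 0.413  -0.2828  0.1038] [ 0.399 -0.302  0.088] [ 0.428 -0.265  0.11 ] ((413.25, -283.6302490234375), (34.12753677368164, 22.22649383544922), 73.14105987548828)
carr 74 [0.601  0.1325 0.1956] [ 0.594  0.118 -0.002] [0.643 0.178 0.215] ((613.6726684570312, 151.5946044921875), (75.09043884277344, 21.30588150024414), 57.15288543701172)
red 7 [0.6068 0.0407 0.1618] [0.604 0.039 0.15 ] [0.609 0.043 0.17 ] ((606.6654052734375, 41.1854248046875), (4.014283657073975, 5.599464416503906), 77.46055603027344)
green 3 [ 0.6118 -0.0365  0.1641] [ 0.61  -0.037  0.158] [ 0.614 -0.036  0.169] ((612.209228515625, -36.55678939819336), (0.14405730366706848, 4.226136207580566), 87.65435791015625)
brk 444 [0.5437 0.0852 0.1347] [0.492 0.06  0.1  ] [0.6   0.135 0.175] ((547.7930908203125, 86.7289733886
[... 236 characters left out ...]
0376586914062)
rail 683 [ 0.06521667 -0.9978711   0.61246836 -0.0371444 ] -86.260704
post? 76 [ 0.6296 -0.2648  0.1709] [ 0.612 -0.274  0.164] [ 0.648 -0.257  0.176]
post? 982 [ 0.5656 -0.4943  0.1713] [ 0.503 -0.589  0.163] [ 0.647 -0.433  0.178]
post? 1780 [0.5583 0.6236 0.166 ] [0.5   0.482 0.163] [0.657 0.708 0.173]
post? 79 [ 0.6274 -0.229   0.1668] [ 0.611 -0.239  0.163] [ 0.646 -0.219  0.174]
post? 135 [ 0.588  -0.6602  0.1714] [ 0.569 -0.722  0.164] [ 0.609 -0.593  0.178]
post? 75 [0.5903 0.3027 0.1691] [0.571 0.295 0.164] [0.608 0.311 0.176]
post? 21 [0.5902 0.2582 0.169 ] [0.579 0.25  0.163] [0.607 0.269 0.178]
post? 28 [0.5545 0.0808 0.1657] [0.546 0.064 0.163] [0.559 0.098 0.175]
```

View pics/rackcrop.png

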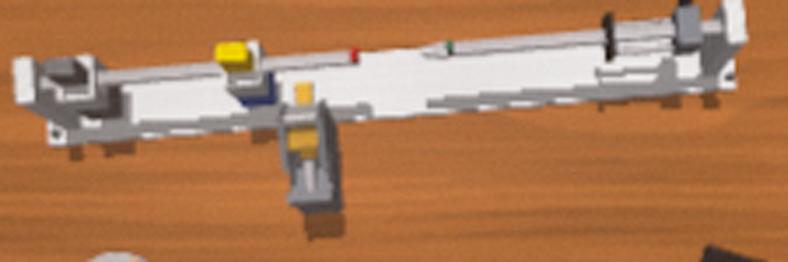

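```bash
python3 -m pendant '[85,0,-31,-32.7,0, 85,0,-31,-32.7,0, 85,0,-31,-32.7,0, 85,0,-31,-32.7,0, 85,0,-31,-32.7,0, 85,0,-31,-32.7,0, 85,0,-31,-32.7,0, 85,0,-31,-32.7,0, 85,0,0,0,0.179, 85,0,0,0,0.179, 85,0,0,0,0.179, 85,0,0,0,0.179, 85,0,0,0,0]' 20
python3 - <<'E'
from h import *
print(rel([.4133,-.2836,.23]), pose()[1].as_matrix().round(3).tolist())
p,P,c=cloud("wrist"); H=hsv(p)
m=(H[...,0]>3)&(H[...,0]<18)&(H[...,1]>170)&(H[...,2]>70)&(P[...,2]>.09)
Q=P[m];Q=Q[~np.isnan(Q[:,0])];print(len(Q),Q.mean(0).round(4),Q.min(0).round(3),Q.max(0).round(3),cv2.minAreaRect((Q[Q[:,2]>.098][:,:2]*1000).astype(np.float32)))
cv2.imwrite("pics/w1.png",p[...,::-1])
E
```

```text
clock: 2.98
tcp_pos: [0.413, -0.2833, 0.2315]
orientation: [-2.064, 0.306, 2.063]
contact_force: [0.4, -0.2, 0.5]
grip_width: 0.0856
[ 1.5  0.2 -0.3] [[0.0, -0.29, -0.957], [-0.0, -0.957, 0.29], [-1.0, 0.0, -0.0]]
1281 [ 0.4169 -0.2809  0.1578] [ 0.384 -0.358  0.09 ] [ 0.639 -0.16   0.341] ((490.0514831542969, -225.0645751953125), (309.7845153808594, 96.5184326171875), 39.35358428955078)
```

View pics/w1.png

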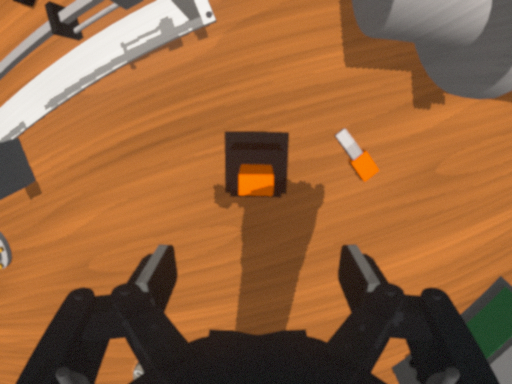

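The wrist view shows the stand at px (257,163), with the orange head at (257,180) square to the jaws. The small look-alike lies at (357,155).

Run:
```python
from h import *
p,P,c=cloud("wrist"); s=np.s_[155:200,230:285]; H=hsv(p)[s]; X=P[s]
m=(H[...,0]>3)&(H[...,0]<18)&(H[...,1]>200)
Q=X[m];Q=Q[~np.isnan(Q[:,0])]; print(len(Q),Q.min(0).round(3),Q.max(0).round(3))
T=Q[abs(Q[:,2]-np.median(Q[Q[:,2]>.095][:,2]))<.004]; print(len(T),T.mean(0).round(4)); b=cv2.minAreaRect((T[:,:2]*1000).astype(np.float32)); print(b)
print(rel([b[0][0]/1000,b[0][1]/1000,.071]))
d=H[...,2]<60; S=X[d]; S=S[(S[:,2]>.05)&(S[:,2]<.07)]; print("stand",S[:,2].mean(),cv2.minAreaRect((S[:,:2]*1000).astype(np.float32)))
```

```text
1179 [ 0.363 -0.301 -0.002] [ 0.428 -0.247  0.105]
812 [ 0.4132 -0.2823  0.1032]
((412.6501159667969, -282.1161193847656), (33.85539245605469, 22.384918212890625), 72.20232391357422)
[160.4  -1.    0.7]
stand 0.059336661608095385 ((410.19476318359375, -281.5450439453125), (57.211360931396484, 47.164344787597656), 71.7040786743164)
```

```bash
python3 -m pendant '[85,40,-1,0.7,0.01, 85,45,0,0,0, 85,40,0,0,0, 85,25,0,0,0, 85,10.4,0,0,0, 30,0,0,0,0, 30,0,0,0,0, 30,0,0,0,0, 30,0,0,0,0]' 25
```

```text
clock: 4.2
tcp_pos: [0.4133, -0.2826, 0.072]
orientation: [-2.059, 0.318, 2.055]
contact_force: [-1.2, 0.6, 7.1]
grip_width: 0.0337
```

```bash
python3 -m pendant '[30,-10,0,0,0, 30,-11,0,0,0, 30,-10,0,0,0, 30,0,0,0,0, 30,0.3,0,4.5,0, 30,0.7,0,4.5,0, 30,1.1,0,4.5,0, 30,1.5,0,4.5,0, 30,1.9,0,4.5,0, 30,2,0,4.5,0, 30,0,0,0,0]'
python3 - <<'E'
from h import *
p,P,c=cloud("wrist"); cv2.imwrite("pics/w2.png",p[...,::-1])
p,P,c=cloud("scene"); a=p[180:280,90:200]; cv2.imwrite("pics/s2.png",cv2.resize(a[...,::-1],None,fx=5,fy=5,interpolation=cv2.INTER_CUBIC))
a=cv2.imread("pics/w2.png");b=cv2.imread("pics/s2.png");b=cv2.resize(b,(422,384));cv2.imwrite("pics/c2.png",cv2.resize(np.hstack([a,b]),(800,329)))
E
```

```text
clock: 5.58
tcp_pos: [0.3888, -0.275, 0.0955]
orientation: [-2.062, 0.319, 2.052]
contact_force: [2.1, -0.7, 6.6]
grip_width: 0.0338
```

View pics/c2.png

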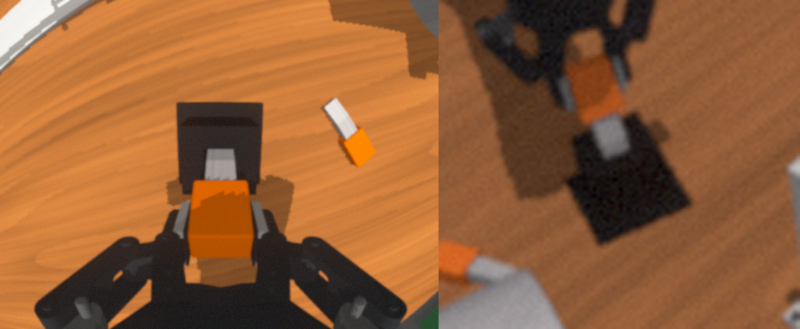

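The key is tilted in the jaws, its head leaning to the robot (left half, head at px 220,218, blade in the pocket at 220,163). I'll draw it out along its own axis and measure the tilt.

```bash
python3 -m pendant '[30,-9,0,4.2,0, 30,-9,0,4.2,0, 30,-9,0,4.2,0, 30,-9,0,4.2,0, 30,-30,0,0,0, 30,-40,0,0,0, 30,-40,0,0,0, 30,0,0,0,0]' 60
python3 - <<'E'
from h import *
t,q=pose(); p,P,c=cloud("wrist"); cv2.imwrite("pics/w3.png",p[...,::-1])
L=q.inv().apply((P-t).reshape(-1,3)).reshape(P.shape)*1000  # tool mm
H=hsv(p); m=(H[...,0]>3)&(H[...,0]<18)&(H[...,1]>190)&(abs(L[...,1])<20)&(L[...,0]>-90)&(L[...,0]<60)&(abs(L[...,2])<60)
print("orange",m.sum()); m=cv2.erode(m.astype(np.uint8),np.ones((3,3)))>0
Q=L[m]
# local normals -> cluster faces
from numpy.linalg import svd
rng=np.random.default_rng(0); rest=Q
for k in range(2):
    best=None
    for _ in range(300):
        a=rest[rng.choice(len(rest),3,False)]; n=np.cross(a[1]-a[0],a[2]-a[0]); 
        if np.linalg.norm(n)<1e-6: continue
        n/=np.linalg.norm(n); i=abs((rest-a[0])@n)<1
        if best is None or i.sum()>best.sum(): best=i
    A=rest[best]; n=svd(A-A.mean(0))[2][2]; print("face",len(A),A.mean(0).round(1),n.round(3),"ang x-z",np.degrees(np.arctan2(n[2],n[0])).round(1), A.min(0).round(1),A.max(0).round(1)); rest=rest[~best]
    if len(rest)<50: break
g=(H[...,1]<60)&(H[...,2]>70)&(abs(L[...,1])<9)&(L[...,0]>5)&(L[...,0]<90)&(abs(L[...,2])<80)
B=L[g]; print("blade",len(B))
if len(B)>30: print(B.min(0),B.max(0),svd(B-B.mean(0))[2][[0,2]].round(3))
E
```

```text
clock: 6.68
tcp_pos: [0.3716, -0.2696, 0.2433]
orientation: [-2.062, 0.32, 2.052]
contact_force: [0.4, 0.7, -0.2]
grip_width: 0.0332
orange 6428
face 4110 [-16.1   0.2 -12.8] [0.336 0.002 0.942] ang x-z 70.3 [-34.8 -16.2 -21.1] [ 7.1 16.5 -5.3]
face 1584 [-30.4   0.4   2.6] [ 0.945 -0.002 -0.327] ang x-z -19.1 [-34.1 -16.3  -8.7] [-26.3  16.6  12.4]
blade 1118
[ 10.72400253  -8.98746316 -29.27694531] [ 57.80448587   8.98587357 -19.01513024] [[-0.975 -0.007  0.22 ]
 [-0.221  0.002 -0.975]]
```

```bash
python3 -m pendant '[30,-7,-45.4,1.7,0, 30,-7,-45.4,1.7,0, 30,-7,-45.4,1.7,0, 30,-7,-45.4,1.7,0, 30,-7,-45.4,1.7,0, 30,-7,-45.4,1.7,0, 30,-7,-45.4,1.7,0, 30,-7,-45.4,1.7,0, 30,0,0,0,-0.126, 30,0,0,0,-0.126, 30,0,0,0,-0.126, 30,0,0,0,0]'
python3 - <<'E'
from h import *
t,q=pose(); print(q.as_matrix().round(3).tolist()); p,P,c=cloud("wrist"); cv2.imwrite("pics/w4.png",cv2.resize(p[...,::-1],(800,600),interpolation=cv2.INTER_CUBIC)); np.savez("w4.npz",p=p,P=P,t=t,q=q.as_rotvec())
E
```

```text
clock: 8.22
tcp_pos: [0.4662, 0.081, 0.2948]
orientation: [2.181, 0.077, -2.189]
contact_force: [0.3, -0.4, -1.9]
grip_width: 0.0333
[[-0.003, 0.071, -0.998], [-0.001, -0.998, -0.071], [-1.0, 0.0, 0.003]]
```

View pics/w4.png

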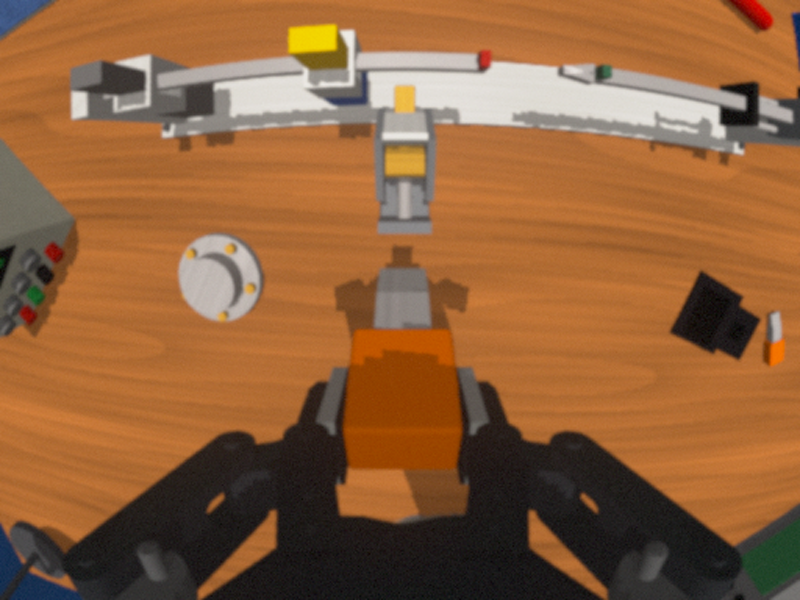

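The wrist view shows the bracket ahead: brass tip at (405,100), sloped front lip at (405,130), brass slider in the slot at (405,160), and spring rod and rear plate at (405,215). The key blade, at (403,295), is lined up with the slot. I'll take a depth profile along it.

```bash
cat >> h.py <<'E'
O=np.array([.611,.012,0]); YAW=np.radians(3.9)
def rack(P,O=O,yaw=YAW): return (P-O)@R.from_euler('z',yaw).as_matrix()*1000
E
python3 - <<'E'
from h import *
f=np.load("w4.npz"); p,P=f["p"],f["P"]; A=rack(P); H=hsv(p)
x,y,z=A[...,0],A[...,1],A[...,2]
v,u=np.mgrid[:384,:512]
# rail line check
m=(abs(z-150)<5)&(abs(x)<12)&(y>-60)&(y<60)&(abs(v-45)<20)
for lo,hi in((30,45),(45,60),(-60,-50)):
    s=(abs(z-150)<4)&(abs(x)<20)&(y>lo)&(y<hi); print("rail",lo,s.sum(),np.median(x[s]).round(1),np.median(z[s]).round(1))
red=((H[...,0]<6)|(H[...,0]>174))&(H[...,1]>150)&(abs(x)<20)&(z>140); print("red",red.sum(),A[red].mean(0).round(1),A[red].max(0).round(1))
gr=(H[...,0]>45)&(H[...,0]<90)&(H[...,1]>80)&(abs(x)<20)&(z>140); print("green",gr.sum(),A[gr].mean(0).round(1))
ye=(H[...,0]>20)&(H[...,0]<35)&(H[...,1]>150)&(abs(x)<30)&(z>205); print("yel",ye.sum(),A[ye].mean(0).round(1),A[ye].min(0).round(1),A[ye].max(0).round(1))
bl=(H[...,2]<45)&(z>130)&(z<165)&(y<-100)&(y>-215)&(abs(x)<25); print("buf",bl.sum(),A[bl].min(0).round(1),A[bl].max(0).round(1))
b=(z>100)&(x<-28)&(x>-115)&(y>45)&(y<105)&(v<155); print("brk y",np.percentile(y[b],[1,50,99]).round(1))
for yy in (0,):
  yc=np.percentile(y[b],[1,99]).mean()
  for vv in range(50,152,2):
    s=[(vv,uu) for uu in range(250,268)]; k=[i for i in s if abs(y[i]-yc)<3]
    if k: 
        q=np.array([A[i] for i in k]).mean(0); c=np.array([p[i] for i in k]).mean(0); w=[i for i in s]; print(vv,q.round(1),c.astype(int))
E
```

```text
rail 30 147 -1.4 150.0
rail 45 164 -1.5 149.8
rail -60 42 -3.3 149.8
red 64 [ -1.7  30.4 163.5] [  2.7  32.9 165.4]
green 23 [ -1.5 -57.3 162.9]
yel 585 [ -2.  121.  211.4] [ -9.  109.3 205.3] [  6.  134.  213.9]
buf 302 [ -17.  -178.7  130.1] [  13.7 -171.8  161. ]
brk y [59.  76.4 94.3]
50 [ 9.8 76.3  8.2] [226 222 217]
52 [ 6.9 76.3  7.6] [224 220 213]
54 [ 3.9 76.3  7.8] [222 200 169]
56 [-14.2  76.8 115.3] [238 189  79]
58 [-16.4  76.8 115.6] [239 188  69]
60 [-18.7  76.8 116.1] [239 190  70]
62 [-20.9  76.8 116.2] [238 188  68]
64 [-23.1  76.8 116. ] [238 188  70]
66 [-25.2  76.8 115.8] [237 187  69]
68 [-27.5  76.8 116.3] [238 187  68]
70 [-29.6  76.8 115.9] [236 187  80]
72 [-32.6  76.8 125.2] [204 178 145]
74 [-35.1  76.8 129.9] [177 172 164]
76 [-37.6  76.9 136.1] [178 173 166]
78 [-40.   76.9 141.3] [176 171 165]
80 [-42.2  76.9 144.9] [177 172 166]
82 [-44.4  76.9 149.2] [178 172 165]
84 [-46.6  76.5 155.4] [200 195 188]
86 [-48.9  76.5 165.6] [232 229 224]
88 [-50.8  76.5 166.3] [220 218 210]
90 [-52.4  76.5 160.2] [136 132 125]
92 [-54.2  76.9 153.1] [121 105  83]
94 [-
[... 417 characters left out ...]
9.5  76.7 114.6] [143 135 130]
118 [-81.7  76.7 114.6] [180 172 167]
120 [-83.9  76.7 114.1] [181 173 170]
122 [-86.   76.7 114.5] [181 172 167]
124 [-88.2  76.7 114.2] [182 173 168]
126 [-90.4  76.7 114.3] [181 174 168]
128 [-92.6  76.7 114.3] [182 173 168]
130 [-94.7  76.7 114.9] [181 173 167]
132 [-97.   76.7 114.5] [181 172 168]
134 [-99.2  76.7 114.7] [181 172 167]
136 [-101.5   76.6  113.9] [180 172 167]
138 [-103.5   76.6  114.9] [175 166 162]
140 [-105.4   76.7  117.5] [120 113 110]
142 [-105.8   76.7  129.6] [125 122 122]
144 [-107.8   76.7  130.3] [140 137 139]
146 [-109.9   76.7  130.4] [139 137 138]
148 [-112.1   76.7  129.8] [146 132 129]
150 [-137.4   76.    -0.7] [171 114  75]
```

```bash
cat >> h.py <<'E'
O=np.array([.6093,.0135,0]); RM=R.from_euler('z',YAW)
def rack(P): return (P-O)@RM.as_matrix()*1000
def w(x,y,z): return O+RM.apply(np.array([x,y,z])/1000)
def dyaw(): # tool-x turn (rad) so that tool y lies along rack -y
    a=pose()[1].as_matrix()[:,1]; return round(np.arctan2(a[1],a[0])-(YAW-np.pi/2),4)
E
python3 - <<'E'
from h import *
print(rel(w(-60.5,75,210.3)),dyaw(),rack(pose()[0]))
E
```

```text
[ 84.6   2.1 -77.7] 0.001 [-138.00992678   77.09676917  295.08937608]
```

```bash
python3 -m pendant '[30,0,1,-39,0, 30,0,1.1,-38.7,0, 30,30,0,0,0, 30,30,0,0,0, 30,24.6,0,0,0, 30,0,0,0,0]' 20; python3 -m pendant '[30,0,0,3,0, 30,0,0,3,0, 30,0,0,3,0, 30,0,0,2,0, 30,0,0,0,0]'
cat > tilt.py <<'E'
from h import *
def tilt(tag):
    t,q=pose(); p,P,c=cloud("wrist"); cv2.imwrite(f"pics/{tag}.png",p[...,::-1])
    L=q.inv().apply((P-t).reshape(-1,3)).reshape(P.shape)*1000
    H=hsv(p); m=(H[...,0]>3)&(H[...,0]<18)&(H[...,1]>190)&(abs(L[...,1])<20)&(L[...,0]>-90)&(L[...,0]<60)&(abs(L[...,2])<60)
    m=cv2.erode(m.astype(np.uint8),np.ones((3,3)))>0; Q=L[m]; rng=np.random.default_rng(0); out={}
    for k in range(2):
        best=np.zeros(len(Q),bool)
        for _ in range(300):
            a=Q[rng.choice(len(Q),3,False)]; n=np.cross(a[1]-a[0],a[2]-a[0]); n/=np.linalg.norm(n)+1e-9
            i=abs((Q-a[0])@n)<1
            if i.sum()>best.sum(): best=i
        A=Q[best]; n=np.linalg.svd(A-A.mean(0))[2][2]; Q=Q[~best]
        f="top" if abs(n[0])>abs(n[2]) else "front"; n=n*np.sign(n[0] if f=="top" else n[2]); out[f]=(A.mean(0),n)
    th=np.mean([np.arctan2(out["front"][1][0],out["front"][1][2]),np.arctan2(-out["top"][1][2],out["top"][1][0])])
    d=np.array([np.cos(th),0,-np.sin(th)]); s=np.array([np.sin(th),0,np.cos(th)])
    tip=(out["top"][0]@d+94)*d+(out["front"][0]@s+11)*s
    print("tilt",np.degrees(th).round(1),"each",[np.degrees(np.arctan2(out["front"][1][0],out["front"][1][2])).round(1),np.degrees(np.arctan2(-out["top"][1][2],out["top"][1][0])).round(1)],"tip tool",tip.round(1),"y",out["top"][0][1].round(1),"tip rack",rack(t+q.apply(tip/1000)).round(1),"tcp rack",rack(t).round(1))
    return th,tip
E
python3 -c "
from tilt import *; tilt('t1')"
```

```text
clock: 9.02
tcp_pos: [0.5431, 0.0843, 0.2095]
orientation: [2.18, 0.076, -2.191]
contact_force: [-0.2, -0.4, -0.7]
grip_width: 0.0332
clock: 9.65
tcp_pos: [0.5356, 0.0843, 0.2129]
orientation: [2.19, 0.079, -2.181]
contact_force: [4.8, -0.3, 1.5]
grip_width: 0.0329
tilt 19.8 each [np.float64(20.1), np.float64(19.6)] tip tool [ 56.6   0.  -29. ] y 0.4 tip rack [-39.5  75.8 156.5] tcp rack [-68.7  75.7 212.9]
```

```bash
python3 -m pendant '[30,2,0,3,0, 30,1,0,3,0, 30,1,0,2,0, 30,0,0,0,0]' 20; python3 -c "
from tilt import *; tilt('t2')"
```

```text
clock: 10.2
tcp_pos: [0.5292, 0.084, 0.2103]
orientation: [2.194, 0.079, -2.177]
contact_force: [5.9, -1.2, 8.7]
grip_width: 0.0334
tilt 24.5 each [np.float64(25.0), np.float64(24.0)] tip tool [ 53.7   0.  -35.7] y 0.5 tip rack [-39.   75.9 156.9] tcp rack [-75.1  75.8 210.3]
```

```bash
python3 -m pendant '[30,0,0,1.5,0, 30,0,0,0,0, 30,-1,0,-6,0, 30,-20,0,0,0, 30,-25,0,0,0, 30,0,0,0,0, 30,0,0,0,0]' 60; python3 -c "
from tilt import *; th,tip=tilt('t3')
t,q=pose()
# target: tip on slot line, u=175 & n=9.25
u=np.array([-.4226,0,.9063]);n=np.array([.9063,0,.4226])
for U,N in ((178,9.25),):
    T=U*u+N*n; T[1]=75; print('want tip',T, 'shift',(q.inv().apply(w(*T)-t)*1000-tip).round(1),dyaw())
"
```

```text
clock: 11.12
tcp_pos: [0.5293, 0.0836, 0.2524]
orientation: [2.181, 0.078, -2.188]
contact_force: [0.1, -0.4, -1.2]
grip_width: 0.0331
tilt 24.7 each [np.float64(25.1), np.float64(24.4)] tip tool [ 53.7   0.  -36.1] y 0.6 tip rack [-39.1  75.5 198.6] tcp rack [-75.1  75.4 252.4]
want tip [-66.839525  75.       165.23045 ] shift [33.4  0.3 27.6] 0.0037
```

```bash
python3 -m pendant '[30,0,0.3,14,0, 30,0,0,13.6,0, 30,17,0,0,0, 30,16.4,0,0,0, 30,0,0,0,0, 30,4.5,0,-2.1,0, 30,4.5,0,-2.1,0, 30,4.5,0,-2.1,0, 30,4.5,0,-2.1,0, 30,0,0,0,0]' 60; python3 -c "
from tilt import *; th,tip=tilt('t4')
a=nets.look_for('gate','wrist');print([(x['score'],rack(np.array(x['location'])).round(1)) for x in a])"
```

```text
clock: 12.42
tcp_pos: [0.5117, 0.0822, 0.2022]
orientation: [2.185, 0.079, -2.185]
contact_force: [-0.0, -0.3, -0.9]
grip_width: 0.0333
tilt 25.0 each [np.float64(25.3), np.float64(24.7)] tip tool [ 53.3   0.  -36.2] y 0.7 tip rack [-56.5  75.4 149. ] tcp rack [-92.7  75.2 202.2]
[(0.72, array([-26.4,  77.7, 118.3]))]
```

View pics/t4.png

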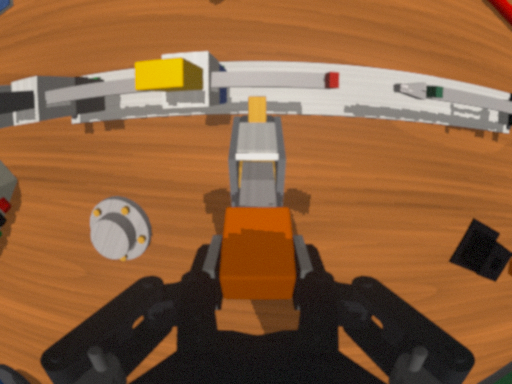

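The key blade sits between the cheeks (px 257,180), centred in the slot, with no contact force yet. I'll continue along the line.

```bash
python3 -m pendant '[30,4.5,0,-2.1,0, 30,4.5,0,-2.1,0, 30,4.5,0,-2.1,0, 30,4.5,0,-2.1,0, 30,4.5,0,-2.1,0, 30,0,0,0,0]' 80; python3 -c "
from tilt import *; th,tip=tilt('t5')"
```

```text
clock: 13.28
tcp_pos: [0.5192, 0.0831, 0.1797]
orientation: [2.178, 0.078, -2.19]
contact_force: [-7.8, 0.6, 8.8]
grip_width: 0.033
tilt 24.7 each [np.float64(25.2), np.float64(24.1)] tip tool [ 53.7   0.  -35.9] y 0.6 tip rack [-49.5  75.7 125.8] tcp rack [-85.1  75.6 179.7]
```

```bash
python3 -m pendant '[30,4.5,0,-2.1,0, 30,4.5,0,-2.1,0, 30,4.5,0,-2.1,0, 30,4,0,-1.9,0, 30,0,0,0,0]' 80; python3 -c "
from tilt import *; th,tip=tilt('t6')"
```

```text
clock: 13.95
tcp_pos: [0.5243, 0.0835, 0.1681]
orientation: [2.171, 0.073, -2.194]
contact_force: [-42.8, -7.1, 72.2]
grip_width: 0.0333
tilt 25.2 each [np.float64(25.6), np.float64(24.8)] tip tool [ 53.2   0.  -36.4] y 0.7 tip rack [-44.2  75.5 114.5] tcp rack [-80.   75.6 168.1]
```

```bash
python3 -m pendant '[30,-3,0,1.5,0, 30,-2,0,1,0, 30,0,0,0,0]' 80; python3 -c "
from tilt import *; th,tip=tilt('t7')
p,P,c=cloud('wrist');H=hsv(p);A=rack(P)
m=(H[...,0]>14)&(H[...,0]<30)&(H[...,1]>130)&(A[...,0]<-8)&(A[...,0]>-32)&(abs(A[...,1]-75)<12)&(abs(A[...,2]-116)<8)
print('bolt',m.sum(),A[m].max(0).round(1),A[m].min(0).round(1))"
```

```text
clock: 14.38
tcp_pos: [0.524, 0.0833, 0.1685]
orientation: [2.177, 0.076, -2.191]
contact_force: [-16.8, -1.7, 23.9]
grip_width: 0.0328
tilt 24.9 each [np.float64(25.2), np.float64(24.6)] tip tool [ 53.5   0.  -36.2] y 0.7 tip rack [-44.6  75.5 114.8] tcp rack [-80.3  75.4 168.5]
bolt 354 [-20.7  81.9 117.7] [-31.3  68.4 108.5]
```

```bash
python3 -m pendant '[30,-1.5,0,0.7,0, 70,0,0,0,0, 70,0,0,0,0, 70,0,0,0,0, 70,-30,0,0,0, 70,-40,0,0,0, 70,-30,0,20,0, 70,0,0,0,0]' 20
python3 - <<'E'
from tilt import *
p,P,c=cloud('wrist');H=hsv(p);A=rack(P)
o=(H[...,0]>3)&(H[...,0]<18)&(H[...,1]>190)&(A[...,2]>140)&(abs(A[...,1]-75)<25)&(A[...,0]>-120)&(A[...,0]<-30)
Q=A[cv2.erode(o.astype(np.uint8),np.ones((3,3)))>0]
u=np.array([-.4226,0,.9063]);n=np.array([.9063,0,.4226])
print(len(Q),"u max",np.percentile(Q@u,[1,50,98]).round(1),"n",np.percentile(Q@n,[2,50,99]).round(1),"y",np.percentile(Q[:,1],[1,99]).round(1))
T=Q[Q[:,0]<np.percentile(Q[:,0],40)]; 
m=(H[...,0]>14)&(H[...,0]<30)&(H[...,1]>130)&(A[...,0]<-8)&(A[...,0]>-32)&(abs(A[...,1]-75)<12)&(abs(A[...,2]-116)<8)
print('bolt',m.sum(),A[m].max(0).round(1),A[m].min(0).round(1))
cv2.imwrite("pics/w8.png",cv2.resize(p[0:300,100:420,::-1],(800,750))[:600])
E
```

```text
clock: 15.48
tcp_pos: [0.5076, 0.0823, 0.2712]
orientation: [2.19, 0.079, -2.18]
contact_force: [0.3, -0.8, -0.0]
grip_width: 0.0699
2019 u max [177.3 210.3 216.8] n [-1.  17.4 18.7] y [58.5 89.9]
bolt 118 [-22.6  80.9 115.4] [-30.7  68.  111.7]
```

View pics/w8.png

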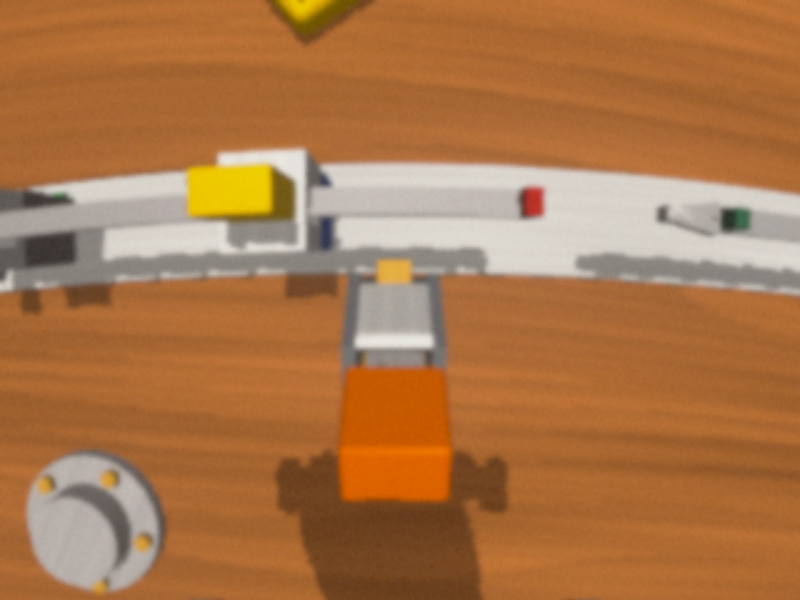

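The key is seated with its head at (395,430) and the brass tip drawn back. The head top reads u≈217 mm against 215 expected, so it may be 1–2 mm shy. I'll press it from above with shut fingers to be sure.

Run:
```python
from h import *
u=np.array([-.4226,0,.9063]);n=np.array([.9063,0,.4226])
T=232*u+8*n;T[1]=75; print(rel(w(*T)),T)
```

```text
[56.   0.2 -6.2] [-90.7928  75.     213.6424]
```

```bash
python3 -m pendant '[0,0,0,0,0, 0,0,0,0,0, 0,0,0,0,0, 0,0,0,0,0, 0,28,0,-3,0, 0,28,0,-3.2,0, 0,4.5,0,-2.1,0, 0,4.5,0,-2.1,0, 0,4.5,0,-2.1,0, 0,2,0,-0.9,0, 0,0,0,0,0]' 20
```

```text
clock: 16.9
tcp_pos: [0.5194, 0.0836, 0.2028]
orientation: [2.184, 0.077, -2.184]
contact_force: [-21.6, -3.9, 40.1]
grip_width: 0.0002
```

```bash
python3 -m pendant '[0,2,0,-0.9,0, 0,1.5,0,-0.7,0, 0,0,0,0,0]'; python3 -m pendant '[0,-6,0,2,0, 0,-30,0,3,0, 0,-40,0,5,0, 70,0,0,5,0, 70,0,0,0,0]'
python3 - <<'E'
from tilt import *
p,P,c=cloud('wrist');H=hsv(p);A=rack(P)
o=(H[...,0]>3)&(H[...,0]<18)&(H[...,1]>190)&(A[...,2]>140)&(abs(A[...,1]-75)<25)&(A[...,0]>-120)&(A[...,0]<-30)
Q=A[cv2.erode(o.astype(np.uint8),np.ones((3,3)))>0]
u=np.array([-.4226,0,.9063]);n=np.array([.9063,0,.4226])
print(len(Q),"u",np.percentile(Q@u,[1,50,98]).round(1),"n",np.percentile(Q@n,[2,50,99]).round(1))
m=(H[...,0]>14)&(H[...,0]<30)&(H[...,1]>130)&(A[...,0]<-8)&(A[...,0]>-32)&(abs(A[...,1]-75)<12)&(abs(A[...,2]-116)<8)
print('bolt',m.sum(),A[m].max(0).round(1),A[m].min(0).round(1))
ye=(H[...,0]>20)&(H[...,0]<35)&(H[...,1]>150)&(abs(A[...,0])<30)&(A[...,2]>205)&(A[...,1]<160); print("yel",ye.sum(),A[ye].min(0).round(1),A[ye].max(0).round(1),np.median(A[ye][:,2]))
T=w(0,np.mean([A[ye][:,1].min(),A[ye][:,1].max()]),240); print(rel(T),dyaw(),rack(pose()[0]))
E
```

```text
clock: 17.27
tcp_pos: [0.5199, 0.084, 0.2022]
orientation: [2.182, 0.076, -2.185]
contact_force: [-35.9, -5.3, 69.2]
grip_width: 0.0002
clock: 17.9
tcp_pos: [0.5068, 0.0818, 0.2703]
orientation: [2.186, 0.078, -2.184]
contact_force: [-0.3, -0.4, -0.7]
grip_width: 0.036
2095 u [177.6 210.6 217.4] n [-0.5 17.8 19.2]
bolt 115 [-22.7  81.7 116.7] [-30.8  68.9 112.7]
yel 683 [ -7.5 107.7 205.2] [  6.6 131.7 212.8] 210.60039451160193
[ 29.5 -44.3 -98. ] 0.0036 [-97.82882804  75.02380417 269.58491433]
```

The key is home: 30 N more moved it only 0.6 mm, and the bolt is drawn back about 10 mm. Next is the carrier.

```bash
python3 -m pendant '[70,0,-22,-49,0, 70,0,-22.3,-49.5,0.004, 70,0,0,0,0, 70,35,0,0,0, 70,35,0,0,0, 70,20,0,0,0, 70,8.5,0,0,0, 20,0,0,0,0, 20,0,0,0,0, 20,0,0,0,0, 20,0,0,0,0, 20,0,0,0,0]' 50; python3 -c "
from h import *
print(rack(pose()[0]),dyaw())"
```

```text
clock: 19.45
tcp_pos: [0.6027, 0.1337, 0.1727]
orientation: [2.19, 0.075, -2.185]
contact_force: [-0.9, 0.1, 5.2]
grip_width: 0.0235
[  1.6128146  120.38756341 172.74724594] -0.0001
```

```bash
python3 -m pendant '[20,-6,0,0,0, 20,-7,0,0,0, 20,-6,0,0,0, 20,0,0,0,0]' 70;  python3 -c "
from h import *
print(rack(pose()[0]),dyaw())
p,P,c=cloud('wrist');A=rack(P)
for lo,hi in((35,60),(60,90),(-70,-55),(-95,-75),(-120,-100),(-145,-125)):
    s=(abs(A[...,2]-150)<2.5)&(abs(A[...,0])<20)&(A[...,1]>lo)&(A[...,1]<hi); X=A[s]
    if len(X): print(lo,s.sum(),np.percentile(X[:,0],[2,50,98]).round(1),X[:,2].mean().round(1))
H=hsv(p)
ye=(H[...,0]>20)&(H[...,0]<35)&(H[...,1]>150)&(abs(A[...,0])<30)&(A[...,2]>170)&(A[...,1]<160);print('yel',A[ye].min(0).round(1),A[ye].max(0).round(1))
bl=(H[...,2]<60)&(A[...,2]>135)&(A[...,2]<165)&(A[...,1]<-100)&(A[...,1]>-215)&(abs(A[...,0])<22); print('buf',bl.sum(),np.percentile(A[bl],[2,98],axis=0).round(1))
"
```

```text
clock: 19.95
tcp_pos: [0.6022, 0.1332, 0.1909]
orientation: [2.188, 0.074, -2.186]
contact_force: [-0.1, 0.2, -3.8]
grip_width: 0.023
[  1.09595969 119.87794891 190.9442698 ] -0.0004
35 472 [-5.1  0.3  5.2] 149.1
60 604 [-5.2  0.1  5. ] 149.1
-70 95 [-4.   2.3  5.6] 149.1
-95 172 [-4.4  0.9  5.7] 149.1
-120 73 [-4.2  0.3  5.4] 149.1
yel [ -8.4  98.6 177.3] [ 18.7 139.6 279.1]Traceback (most recent call last):
  File "<string>", line 10, in <module>
    bl=(H[...,2]<60)&(A[...,2]>135)&(A[...,2]<165)&(A[...,1]<-100)&(A[...,1]>-215)&(abs(A[...,0])<22); print('buf',bl.sum(),np.percentile(A[bl],[2,98],axis=0).round(1))
                                                                                                                            ~~~~~~~~~~~~~^^^^^^^^^^^^^^^^^^^^^
    return _quantile_unchecked(
        a, q, axis, out, overwrite_input, method, keepdims, weights)
    return _ureduce(a,
                    func=_quantile_ureduce_func,
    ...<5 lines>...
                    overwrite_input=overwrite_input,
                    method=method)
    r = func(a, **kwargs)
    result = _quantile(arr,
                       quantiles=q,
    ...<2 lines>...
                       out=out,
                       weights=wgt)
    slices_having_nans = np.isnan(arr[-1, ...])
                                  ~~~^^^^^^^^^
IndexError: index -1 is out of bounds for axis 0 with size 0
```

```bash
python3 -m pendant '[20,0,8,0,0, 20,0,10,0,0, 20,0,10,0,0, 20,0,10,0,0, 20,0,10,0,0, 20,0,10,0,0, 20,0,10,0,0, 20,0,7,0,0, 20,0,0,0,0]' 70;  python3 -c "
from h import *
print(rack(pose()[0]),dyaw())"
```

```text
clock: 21.12
tcp_pos: [0.6071, 0.0575, 0.1904]
orientation: [2.187, 0.073, -2.187]
contact_force: [0.4, -0.5, -3.5]
grip_width: 0.0233
[  0.83594284  44.01883723 190.37096134] -0.0014
```

```bash
python3 -m pendant '[20,-1,8,0,0, 20,0,10,0,0, 20,0,10,0,0, 20,0,10,0,0, 20,0,10,0,0, 20,0,8,0,0, 20,0,0,0,0]' 70;  python3 - <<'E'
from h import *
print(rack(pose()[0]),dyaw())
p,P,c=cloud('wrist');A=rack(P);H=hsv(p)
s=(abs(A[...,2]-150)<2.5)&(abs(A[...,0])<20)&(A[...,1]>-110)&(A[...,1]<-75); print("rail",s.sum(),np.percentile(A[s][:,0],[2,50,98]).round(1))
b=(A[...,2]>125)&(A[...,2]<163)&(A[...,1]<-120)&(A[...,1]>-200)&(abs(A[...,0])<20)&(H[...,2]<70); 
if b.any(): print("buf",b.sum(),np.percentile(A[b],[2,98],axis=0).round(1))
cv2.imwrite("pics/w9.png",p[...,::-1])
E
```

```text
clock: 22.0
tcp_pos: [0.6109, 0.0014, 0.1913]
orientation: [2.187, 0.072, -2.188]
contact_force: [-0.4, 0.1, -3.2]
grip_width: 0.0231
[  0.74473096 -12.22881552 191.34843877] -0.0018
rail 620 [-4.1  1.2  5.9]
buf 845 [[ -14.1 -179.2  126.7]
 [  17.4 -173.6  160.1]]
```

View pics/w9.png

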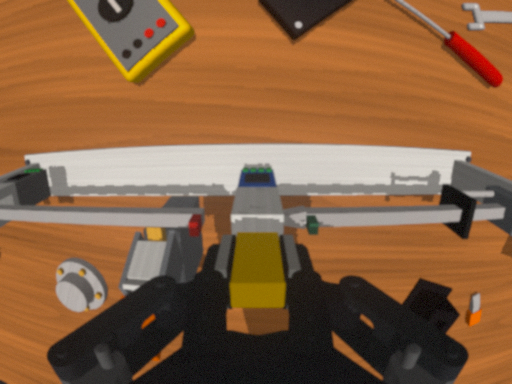

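The carrier (258,210) is over the gap, past the red stop (195,222), and the nose is entering at (290,215). The green stop is at (312,224) and the buffer at (458,210).

```bash
python3 -m pendant '[20,0,8,-0.3,0, 20,0,10,-0.2,0, 20,0,10,0,0, 20,0,10,0,0, 20,0,10,0,0, 20,0,10,0,0, 20,0,10,0,0, 20,0,10,0,0, 20,0,7,0,0, 20,0,0,0,0]' 70;  python3 -c "
from h import *
print(rack(pose()[0]),dyaw())"
```

```text
clock: 23.3
tcp_pos: [0.6171, -0.0832, 0.1913]
orientation: [2.187, 0.073, -2.187]
contact_force: [-0.7, 0.3, -2.8]
grip_width: 0.0231
[  1.16691083 -96.98596336 191.33335446] -0.0014
```

```bash
python3 -m pendant '[20,6,0,0,0, 20,6,0,0,0, 20,4,0,0,0, 20,2,0,0,0, 20,1,0,0,0, 20,0,0,0,0]';  python3 -c "
from h import *
print(rack(pose()[0]),dyaw())"
```

```text
clock: 24.05
tcp_pos: [0.6171, -0.0822, 0.1729]
orientation: [2.187, 0.074, -2.187]
contact_force: [-1.8, 0.7, 1.3]
grip_width: 0.0233
[  1.22806687 -95.97111989 172.8501878 ] -0.0002
```

```bash
python3 -m pendant '[20,0,4,0,0, 20,0,5,0,0, 20,0,5,0,0, 20,0,5,0,0, 20,0,5,0,0, 20,0,5,0,0, 20,0,5,0,0, 20,0,5,0,0, 20,0,5,0,0, 20,0,5,0,0, 20,0,4,0,0, 20,0,3,0,0, 20,0,0,0,0]';  python3 - <<'E'
from h import *
print(rack(pose()[0]),dyaw())
p,P,c=cloud('wrist');A=rack(P);H=hsv(p)
b=(A[...,2]>125)&(A[...,2]<163)&(A[...,1]<-150)&(A[...,1]>-185)&(abs(A[...,0])<20)&(H[...,2]<70)
if b.any(): print("buf",b.sum(),np.percentile(A[b],[2,98],axis=0).round(1))
f=(A[...,2]>140)&(A[...,2]<158)&(A[...,1]<-140)&(A[...,1]>-172)&(A[...,0]>6)&(A[...,0]<20)&(H[...,2]>90)
if f.any(): print("frame",f.sum(),np.percentile(A[f],[2,98],axis=0).round(1))
cv2.imwrite("pics/w10.png",cv2.resize(p[150:330,180:420,::-1],(800,600),interpolation=cv2.INTER_CUBIC))
E
```

```text
clock: 25.68
tcp_pos: [0.6212, -0.1384, 0.1728]
orientation: [2.188, 0.074, -2.186]
contact_force: [-0.2, 4.5, 4.4]
grip_width: 0.023
[   1.57031819 -152.33423472  172.80658011] -0.0005
buf 582 [[  -0.7 -180.8  126.5]
 [  17.6 -175.1  160.4]]
frame 514 [[  17.  -167.7  140.4]
 [  18.1 -140.6  157.7]]
```

View pics/w10.png

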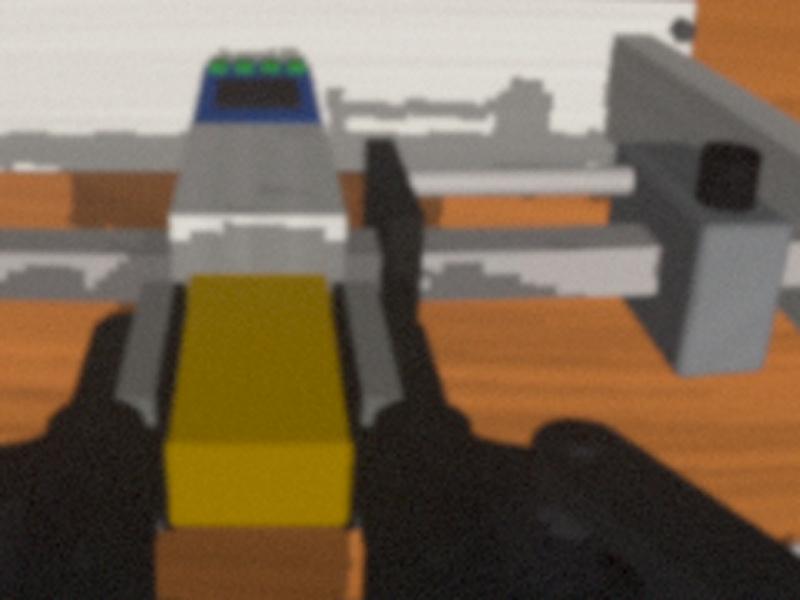

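```bash
python3 -m pendant '[20,-0.5,1,0,0, 20,0,1,0,0, 20,0,1,0,0, 20,0,0,0,0]'; python3 -m pendant '[20,0,1,0,0, 20,0,1,0,0, 20,0,0,0,0]'; python3 -m pendant '[20,0,1,0,0, 20,0,1,0,0, 20,0,0,0,0]'
python3 - <<'E'
from h import *
print(rack(pose()[0]))
p,P,c=cloud('wrist');A=rack(P);H=hsv(p)
b=(A[...,2]>125)&(A[...,2]<163)&(A[...,1]<-150)&(A[...,1]>-185)&(abs(A[...,0])<20)&(H[...,2]<70)
if b.any(): print("buf",b.sum(),np.percentile(A[b],[2,98],axis=0).round(1))
f=(A[...,2]>140)&(A[...,2]<158)&(A[...,1]<-140)&(A[...,1]>-180)&(A[...,0]>6)&(A[...,0]<20)&(H[...,2]>90)
if f.any(): print("frame",f.sum(),np.percentile(A[f],[2,98],axis=0).round(1))
E
```

```text
clock: 26.22
tcp_pos: [0.621, -0.1412, 0.1728]
orientation: [2.187, 0.074, -2.187]
contact_force: [-0.2, 4.4, 3.8]
grip_width: 0.0231
clock: 26.6
tcp_pos: [0.6211, -0.1435, 0.1729]
orientation: [2.187, 0.074, -2.187]
contact_force: [-0.7, 3.5, 3.6]
grip_width: 0.0233
clock: 26.98
tcp_pos: [0.6213, -0.1455, 0.1729]
orientation: [2.187, 0.074, -2.187]
contact_force: [-0.3, 4.2, 1.9]
grip_width: 0.023
[   1.14141763 -159.45264546  172.86467018]
buf 375 [[   4.4 -181.   126.9]
 [  17.6 -175.6  160.4]]
frame 552 [[  12.7 -174.7  140.6]
 [  17.6 -145.6  157.8]]
```

```bash
python3 -m pendant '[20,-0.3,1,0,0, 20,0,1,0,0, 20,0,1,0,0, 20,0,0,0,0, 20,0,0,0,0]'
python3 - <<'E'
from h import *
print(rack(pose()[0]))
p,P,c=cloud('wrist');A=rack(P);H=hsv(p)
b=(A[...,2]>125)&(A[...,2]<163)&(A[...,1]<-150)&(A[...,1]>-190)&(abs(A[...,0])<20)&(H[...,2]<70)
if b.any(): print("buf",b.sum(),np.percentile(A[b],[2,98],axis=0).round(1))
f=(A[...,2]>140)&(A[...,2]<158)&(A[...,1]<-140)&(A[...,1]>-180)&(A[...,0]>6)&(A[...,0]<20)&(H[...,2]>90)
if f.any(): print("frame",f.sum(),np.percentile(A[f],[2,98],axis=0).round(1))
cv2.imwrite("pics/w11.png",cv2.resize(p[180:330,200:400,::-1],(800,600),interpolation=cv2.INTER_CUBIC))
E
```

```text
clock: 27.65
tcp_pos: [0.6213, -0.1485, 0.1729]
orientation: [2.186, 0.074, -2.188]
contact_force: [-0.1, 2.3, -1.2]
grip_width: 0.0233
[   0.95748189 -162.417259    172.89997834]
buf 336 [[   4.4 -183.2  127.5]
 [  17.6 -178.3  160.6]]
frame 546 [[  14.2 -177.   140.5]
 [  17.4 -148.1  157.7]]
```

View pics/w11.png

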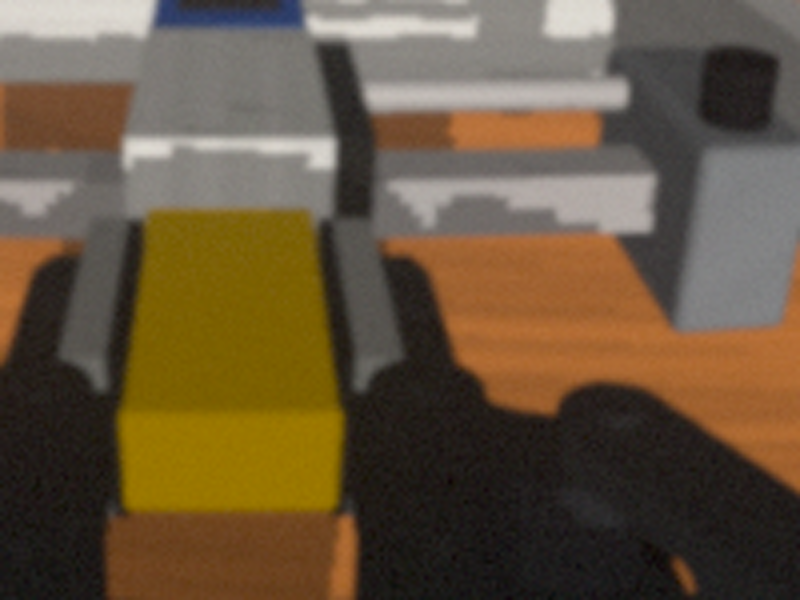

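The carrier is now touching the buffer (contact at px 335,180), and the buffer has moved back about 2.5 mm. I'll ease off slightly, settle it and release.

```bash
python3 -m pendant '[20,0.6,-0.6,0,0, 20,0,-0.4,0,0, 20,0,0,0,0, 24,0,0,0,0, 28,0,0,0,0, 36,0,0,0,0, 50,0,0,0,0, 50,0,0,0,0, 50,0,0,0,0]' 20; python3 -m pendant '[50,-10,0,0,0, 50,-25,0,0,0, 50,-40,0,0,0, 50,-45,0,20,0, 50,0,0,20,0, 50,0,0,20,0, 50,0,0,0,0]'
python3 - <<'E'
from h import *
print(rack(pose()[0]))
p,P,c=cloud('wrist');A=rack(P);H=hsv(p)
a=cv2.resize(p[...,::-1],(800,600),interpolation=cv2.INTER_CUBIC); cv2.imwrite("pics/w12.png",a)
b=(A[...,2]>125)&(A[...,2]<163)&(A[...,1]<-150)&(A[...,1]>-190)&(abs(A[...,0])<20)&(H[...,2]<70)
print("buf",b.sum(),np.percentile(A[b],[2,98],axis=0).round(1))
ye=(H[...,0]>20)&(H[...,0]<35)&(H[...,1]>150)&(abs(A[...,0])<30)&(A[...,2]>205)&(A[...,1]<0);print('yel',np.percentile(A[ye],[2,98],axis=0).round(1))
m=(H[...,0]>14)&(H[...,0]<30)&(H[...,1]>130)&(A[...,0]<-8)&(A[...,0]>-32)&(abs(A[...,1]-75)<12)&(abs(A[...,2]-116)<8)
if m.any(): print('bolt',m.sum(),A[m].max(0).round(1))
p,P,c=cloud('top');A=rack(P);H=hsv(p)
for n in("meter","neighbour_grip"): print(n,[(round(x["score"],2),np.round(x["location"],3)) for x in nets.look_for(n,"top")[:2]])
E
```

```text
clock: 28.82
tcp_pos: [0.6215, -0.1471, 0.1726]
orientation: [2.187, 0.074, -2.187]
contact_force: [-0.3, 1.0, 0.4]
grip_width: 0.0498
clock: 29.7
tcp_pos: [0.5609, -0.1517, 0.2937]
orientation: [2.188, 0.072, -2.186]
contact_force: [0.1, 0.5, 0.6]
grip_width: 0.05
[ -59.55472999 -161.51895333  293.69686662]
buf 33 [[ -12.1 -180.8  158.1]
 [  14.5 -179.4  160. ]]
yel [[  -5.9 -173.1  209.8]
 [   7.  -151.3  212.6]]
bolt 88 [-20.1  82.4 116.4]
meter [(0.61, array([0.799, 0.168, 0.037]))]
neighbour_grip [(0.56, array([0.586, 0.26 , 0.163]))]
```

View pics/w12.png

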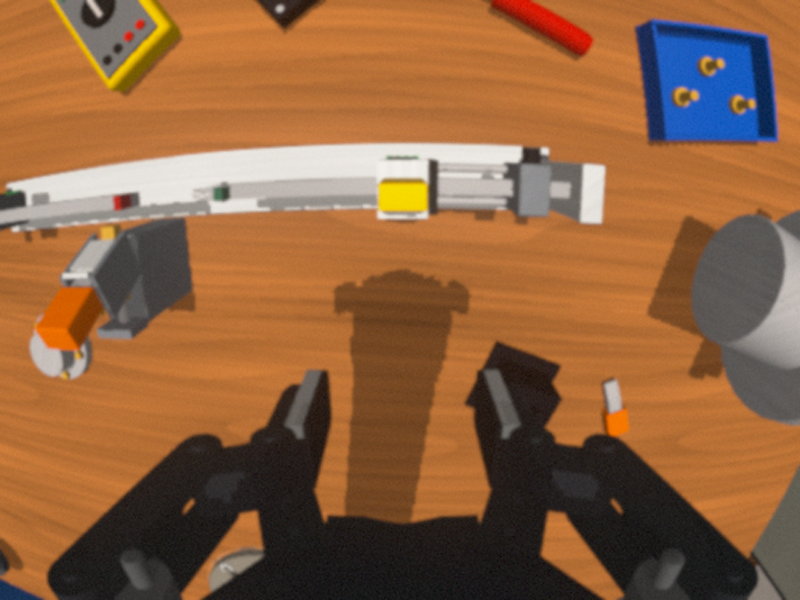

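The carrier (403,195) sits on the receiving rail with the buffer plate (432,190) directly against it. The key (70,315) is in the bracket and the gripper is clear of everything.

```bash
python3 -c "
from h import *
print(r.hand_in(), r.get_obs()['clock'])"
```

```text
the job is handed in; nothing more can be done
the job is handed in; nothing more can be done
```

I handed the job in at about 30 s: the carrier rests against the black buffer on the receiving rail, and the key is home in the bracket holding the gate open.

**Key:** I tilted it to about 25° in the jaws, using its stand and then the lip of the bracket. I inserted it along the slot and pressed it with the shut fingers; about 30 N more moved it only 0.6 mm.

**Gate:** The bolt tip reads 8 to 10 mm back from its shut position, depending on the view; about 10 was expected.

**Carrier:** I lifted it about 18 mm, took it past the gate and over both stops, and set it down. I then slid it until the buffer moved back about 2.5 mm and eased off 1 mm before letting go. The last picture shows the buffer plate directly against it.

**Left alone:** The meter and the grey-stemmed carrier read within about 2 mm of where they started. The gripper was open and clear at hand-in, with no significant contact force.

**Checks that disagreed:**
- The key's head top read 2 mm higher along the slot than I estimated. I put that down to my estimate of the bracket, since the key sat solid under load.
- The wrist force showed about 4 N of sliding drag, so I took buffer contact from the images and not from the force.

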